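# Clamp a flow meter in the bench holder with its quick-release lever

### The job

Fix the blue-headed flow meter in the bench holder: slide it along the bed until its far red cap is against the end stop, turn the four-armed nut tighter until the red quick-release lever starts to meet firm resistance when it points about straight out from the jaw, then fold the lever fully closed along the jaw. Leave the other things on the bench where they are.

Things in the scene. Friction and masses are not known exactly. Their poses are not given: they have to be found in the camera images.
- stand: Bench holder bolted to the bench. Its x runs along the meter bed to the grey end stop, y along the clamp's skewer to the four-armed nut, z up; origin on the bench below the clamp's middle. Two jaws: x -30 to 30, tops 100 mm up, outer faces at y -49 (lever side) and +49 (nut side). White bed: top 62 mm up, x -55 to 140; side guides (y 21 to 26 mm either way) 70 mm high, x 40 to 140.
- stop_face (a point): Point on the grey end stop's face (stand x 138, y 0), 84 mm up, that the meter's far red cap must touch. The stop is 98 mm high. Axes as the stand's.
- meter: The loose flow meter; origin under the middle of its steel body, x along it to the stop, z up.
- meter_cap (a point): Middle of the outer face of the meter's far red cap, the end next to the stop. x along the meter to the stop, z up. The meter lies loose on the bed, 0.7 to 1 kg: steel body 160 x 40 x 44 mm high, a red cap (diameter 26, 18 mm long) on either end, axis 22 mm above the bed. Near cap's outer face: 196 mm behind this point. Starts 14 to 40 mm short of the stop; slides with 2 to 3 N.
- meter_head (a point): Centre of the meter's upright blue round head, diameter 76, 88 mm high, 48 mm behind meter_cap. Its underside is 18 mm above the steel body's top, on a 30 mm thick neck. Axes as meter_cap. The meter is best pushed by its near red cap, which is clear all round.
- lever_pivot (a point): Upright pivot axis of the red quick-release lever: stand x 0, y -67, 50 mm above the bench. Does not move (the lever itself shifts up to 7 mm outwards as it closes). Axes as the stand's.
- lever_tip (a point): Centre of the round end of the red lever, 92 mm from its pivot, 50 mm above the bench. The arm is 10 mm thick and 18 mm high and swings level. x points from the pivot to this end.
- lever (a joint): Red lever, rad, growing clockwise seen from above. 0 open (36 degrees from straight out, towards the end stop); 0.63 straight out along stand -y; 2.2 shut, at its stop, lying along the jaw to stand -x. Starts at 0 to 0.3, stays where left (drag about 1 N at its end), goes firm where the jaw meets the meter, then springs back if let go; over centre past 2.0 it stays shut. Set right it takes 5 to 13 N.
- nut_center (a point): Centre of the black four-armed nut at the other end of the skewer, on its axis (stand y), 50 mm above the bench, about 96 mm from the clamp's middle at first (it moves inwards up to 12 mm). Round arms at right angles, 13 to 16 mm thick, reach 38 mm from the axis; hub diameter 28, 24 mm long. Axes as the stand's; it does not turn with the nut.
- nut_arm (a point): End of one of the nut's four arms, 38 mm from the axis; shows how the nut stands.
- nut (a joint): Turn of the nut, rad, growing as it tightens: clockwise seen from its outer side, the top arm moving along stand -x. 4 mm a turn; held by friction, 7 to 9 N at an arm. Starts slack at -0.6 to 1.0: the lever then shuts with hardly any resistance. Each quarter turn brings the firm point about 0.2 rad earlier; with the lever left part-way, turning on presses the lever back once the jaw grips.
- jaw: The moving jaw, on the nut side: 60 mm along x, rubber-faced, sliding along stand y; axes as the stand's. A light spring opens it; open, it leaves 1 mm free in all beside the meter. With the lever shut it presses on the meter with about 150 to 250 N when well set; below 110 it is slack, above 330 too tight.
- spare_head_mid (a point): Bystander: middle of a blue meter head standing on the bench, diameter 84, 110 mm high.
- carton: Bystander: small open cardboard box, 170 x 130 x 75 mm, origin under its centre.
- spanner: Bystander: steel spanner, 200 mm long, lying flat, origin near its middle.
- port_cap: Bystander: loose red flanged port cap, diameter 60, 24 mm high, origin under its centre.
Things that resemble listed ones, but are neither listed nor needed, are in the scene too. Leave any orange or pink look-alike of the meter alone.

How it is judged:
By the outcome, as a careful person would: the job done as asked, in the order asked, and still so for the second after the job is handed in, with the robot touching nothing.
It also fails if it takes over 67 s, if anything falls off the work surface, if the arm or the gripper's body presses on something with over 40 N, if the wrist force passes 120 N, or if a joint passes its speed limit or range.

### The arm

A 6-joint arm with a two-finger parallel gripper is mounted at the origin on the work surface. World frame = base frame: x ahead of the robot, y to its left, z up, the work surface at z = 0. Lengths are in mm, angles in rad, forces in N, time in s.
With the tool pointing down it reaches from about 350 to 875 mm from the base axis. Payload 4.2 kg.
Tool frame: the origin (TCP) lies at the very end of the fingers, on their centre line; the grasp point (between the pads) lies 19 mm behind it (arm.tcp_to_grasp is the x of the grasp point in the tool frame, in mm); x points along the fingers, z is the direction in which the jaws open and shut, and the axes are right-handed (so a half turn about x gives the same grasp; the last joint's range is limited). The gripper opens to 85 mm and grips with 20 to 120 N. Pads are 22 mm wide; open, the fingers measure 114 mm over their backs; the gripper's body (76 mm by 85 mm) begins 54 mm behind the grasp point. The pads swing forward as they close: fully open they stand 13 mm farther back than shut.
Start: joints at [-0.916, 0.385, 0.008, 0, -1.194, -0.259], TCP at [240.98, -576.652, 231.312] pointing down, gripper open.
Joint ranges: [-3.14, 3.14], [-1.21, 2.06], [-1.07, 1.41], [-3.16, 2.05], [-2.99, -0.16], [-3.1, 3.1]. Speed limits (rad/s): [2.79, 2.79, 3.14, 3.14, 3.14, 3.14].

### API

Orientations are given as a unit quaternion [x, y, z, w].
In Python, from bench import status, get_image, job, arm gives the robot as it stands.
- The arm moves only by the tool apply_moves, never from a script. Its argument "targets" is text: rows parted by semicolons, each of 5 numbers parted by spaces: the shift along the tool's x, y, z in mm, then the turn about the tool's x in degrees, then the gripper's target within -1 to 1 (shut at 1, half-way at 0, fully open at -1). In form: dx dy dz spin hand; .... A call has 1 to 10 rows; each row is the pose to reach, as a shift and turn from the pose commanded when the call began, along the tool's axes at that moment; what a row does not reach only later rows make up. A row lasts 1/12 s, in which the tool goes at most 41.7 mm and 7.16 degrees, less where a joint would pass 70% of its speed; a pose out of reach is approached as far as the arm can. A call with a gripper value outside its range is refused whole. The fingers move at their own pace and stop on an object; the grip force is fixed at half the most. Time passes only in rows, so rows that repeat a pose let the fingers close. It gives the time, the measured TCP pose, the force and the opening at its end, in the units of the state.
- status.read_state(): the state, without advancing time (a new reading comes with each control period).
- get_image(name): name is "scene" or "top"; returns a dict with "img" (400x640x3 uint8, red, green, blue), "mtx" (3x3 intrinsics, pixels), "k1" (the pictures are not rectified: a ray, as slopes to the right and down, at radius r is drawn at 1 + k1 r^2 times it, then the intrinsics apply), "world_from_camera" (4x4, takes a point from camera to world coordinates). Camera axes: x right, y down, z forward; pixel columns grow to the right and rows downward; lengths in mm; the calibration is good to about 2 mm. A picture is of the moment at which its call begins. There is no depth.
- job.job_done(): hands the job in, once; it reports no verdict.
The state is a dict: "clock": time; "joints": joint angles; "joint_vel": joint speeds; "joint_efforts": joint torques, N m; "position": TCP position; "ee_rot": TCP orientation; "contact_force": force on the tool from outside, world axes, zero at the start; "wrist_torque": the same for the moment, N m; "gripper_width": finger opening in mm.
Only numpy, scipy, OpenCV 4.12 (cv2) and the standard library are available. Lean on these libraries where they do the work, as an engineer would, in place of code of your own. Each camera call takes 0.05 s, during which the arm holds its last target.

## Working session

There is one attempt and no reset: what is moved stays moved. The work goes in short steps, Python scripts to look and compute and a tool call to move; the robot and the scene stay as the last step left them, time stands still between calls to the robot, and variables do not carry over. Pictures are saved under pics/ and viewed, and the job is handed in when it is done.

Besides the shell and the picture viewer there is one more tool, called after "Request:" as name(argument=value, ...), one argument or row to a line, values as JSON. apply_moves: Moves the arm, as the interface text tells. Its arguments: {"type":"object","properties":{"targets":{"type":"string"}},"required":["targets"]}

```bash
ls; mkdir -p pics; python3 - <<'E'
from bench import status,get_image
import cv2,numpy as np
print(status.read_state())
for n in("scene","top"):
    d=get_image(n); cv2.imwrite(f"pics/{n}0.png",d["img"][:,:,::-1]); np.savez(f"{n}0.npz",**d)
    print(n,d["mtx"],d["k1"],np.round(d["world_from_camera"],3))
E
```

```text
pics
{'clock': 0.0, 'joints': array([-9.16383718e-01,  3.85557436e-01,  6.60081140e-03, -4.93126177e-04,
       -1.19400072e+00, -2.58606171e-01]), 'joint_vel': array([-9.17621866e-04, -5.84563072e-04, -4.77079914e-04, -6.39267134e-05,
        1.31356864e-03, -4.49412205e-04]), 'joint_efforts': array([-6.84241277e-04, -3.92288911e+01,  1.88399166e+01,  4.18614998e+00,
       -4.66918369e-03,  3.97118541e-06]), 'position': array([ 240.75766751, -576.12257787,  230.21213963]), 'ee_rot': array([-0.58784069,  0.3915867 ,  0.58918218,  0.39238698]), 'contact_force': array([ 0.03576273, -0.68712501, -0.0510874 ]), 'wrist_torque': array([ 0.0048616 ,  0.00895014, -0.01225476]), 'gripper_width': 85.33021682963646}
scene [[383.38003821   0.         326.67795606]
 [  0.         383.38003821 198.02669958]
 [  0.           0.           1.        ]] -0.025843022200502334 [[-6.91000e-01  6.29000e-01 -3.56000e-01  9.72870e+02]
 [ 7.23000e-01  5.97000e-01 -3.49000e-01  5.16840e+02]
 [-7.00000e-03 -4.99000e-01 -8.67000e-01  1.15642e+03]
 [ 0.00000e+00  0.00000e+00  0.00000e+00  1.00000e+00]]
top [[395.33070859   0.         321.27345875]
 [  0.         395.33070859 198.61529079]
 [  0.           0.           1.        ]] -0.04455765052221737 [[-1.200000e-02 -9.910000e-01  1.340000e-01  3.954660e+02]
 [-9.990000e-01  1.600000e-02  2.700000e-02  9.740100e+01]
 [-2.900000e-02 -1.330000e-01 -9.910000e-01  1.238579e+03]
 [ 0.000000e+00  0.000000e+00  0.000000e+00  1.000000e+00]]
```

View pics/scene0.png

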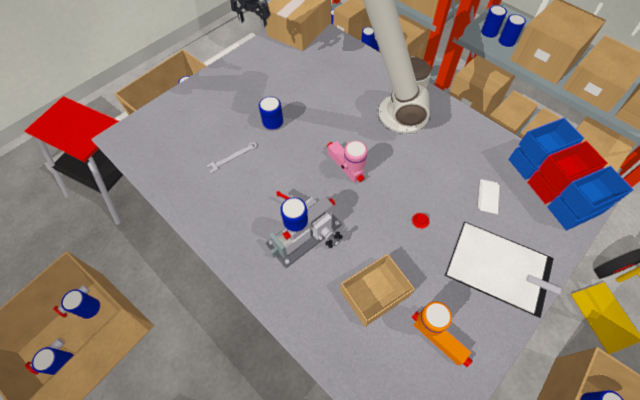

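View pics/top0.png

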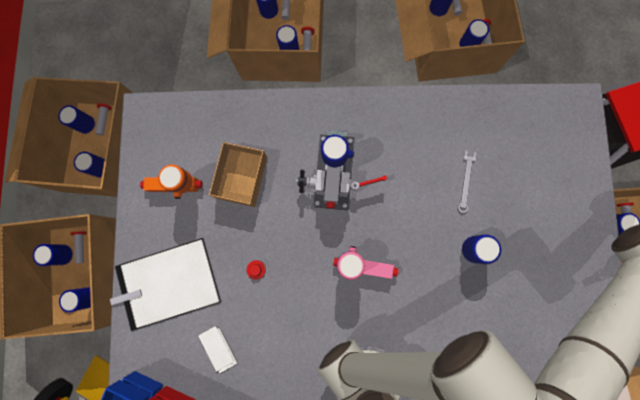

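The scene picture shows the stand near (305,230). In the top picture it is near (333,175), with the nut at (303,182) and the lever tip at (383,179). I'll zoom in on both.

```bash
python3 - <<'E'
import cv2
a=cv2.imread("pics/top0.png")[120:225,275:400]; cv2.imwrite("pics/topz.png",cv2.resize(a,None,fx=5.5,fy=5.5,interpolation=cv2.INTER_CUBIC))
a=cv2.imread("pics/scene0.png")[180:275,255:355]; cv2.imwrite("pics/scz.png",cv2.resize(a,None,fx=6,fy=6,interpolation=cv2.INTER_CUBIC))
E
```

```text
(no output)
```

View pics/topz.png

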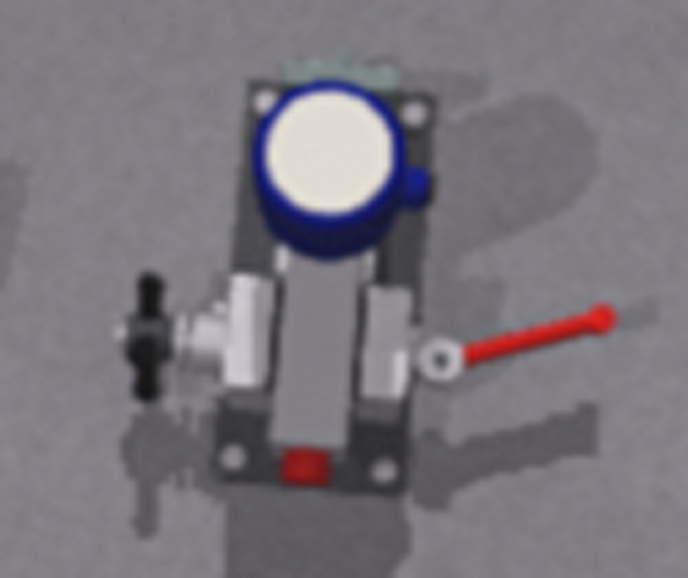

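View pics/scz.png

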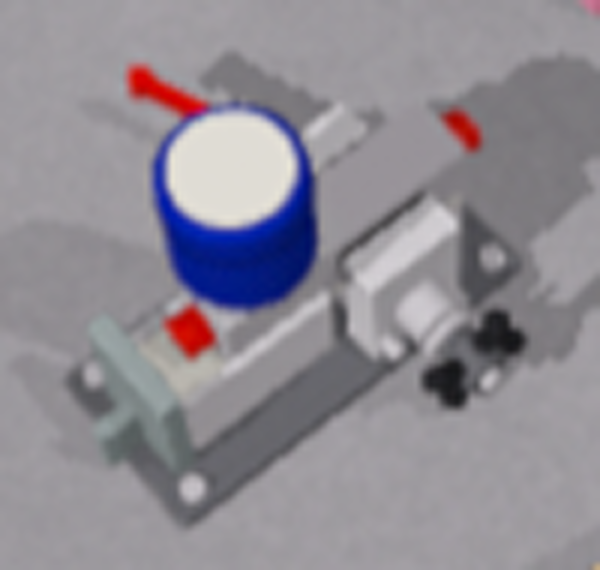

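```bash
cat > h.py <<'E'
import numpy as np,cv2
from bench import status,get_image
def load(n): return dict(np.load(n+".npz"))
def dist(d): return np.array([float(d["k1"]),0,0,0])
def ray(d,uv):
    p=cv2.undistortPoints(np.array([[uv]],float),d["mtx"],dist(d))[0,0]
    T=d["world_from_camera"]; r=T[:3,:3]@[p[0],p[1],1]
    return T[:3,3],r/np.linalg.norm(r)
def onz(d,uv,z):
    o,r=ray(d,uv); return o+r*(z-o[2])/r[2]
def tri(d1,u1,d2,u2):
    o1,r1=ray(d1,u1);o2,r2=ray(d2,u2)
    A=np.stack([r1,-r2],1); s=np.linalg.lstsq(A,o2-o1,rcond=None)[0]
    a=o1+r1*s[0];b=o2+r2*s[1]; return (a+b)/2,np.linalg.norm(a-b)
def proj(d,P):
    T=np.linalg.inv(d["world_from_camera"]); 
    return cv2.projectPoints(np.array([P],float).reshape(-1,1,3),cv2.Rodrigues(T[:3,:3])[0],T[:3,3],d["mtx"],dist(d))[0][:,0]
def grab(tag,n):
    d=get_image(n); cv2.imwrite(f"pics/{n}{tag}.png",d["img"][:,:,::-1]); np.savez(f"{n}{tag}.npz",**d); return d
E
python3 - <<'E'
from h import *
np.set_printoptions(precision=1,suppress=True)
t=load("top0");s=load("scene0")
T=lambda x,y:(x/5.5+275-.4,y/5.5+120-.4); S=lambda x,y:(x/6+255-.4,y/6+180-.4)
print("head",onz(t,T(330,151),212),onz(s,S(232,168),212),tri(t,T(330,151),s,S(232,168)))
print("tip",onz(t,T(602,318),56),onz(s,S(142,82),56),tri(t,T(602,318),s,S(142,82)))
print("pivot",onz(t,T(440,358),60),onz(t,T(440,358),72))
print("nut top arm",onz(t,T(150,283),50+27)); print("nut bot side", onz(t,T(146,385),77))
for n,a in dict(b1=(265,101),b2=(414,112),b3=(384,471),b4=(232,458)).items(): print(n,onz(t,T(*a),12))
b=dict(b1s=(93,375),b2=(193,489),b3=(492,256))
print(tri(t,T(265,101),s,S(193,489)),tri(t,T(414,112),s,S(93,375)),tri(t,T(232,458),s,S(492,256)))
print("nearcap top edge",onz(t,T(304,484),84))
for a in [(230,275),(270,275),(368,287),(411,287)]: print("jaw far",onz(t,T(*a),100))
for n,d in(("t",t),("s",s)):
    hsv=cv2.cvtColor(d["img"],cv2.COLOR_RGB2HSV); m=((hsv[...,0]<8)|(hsv[...,0]>172))&(hsv[...,1]>150)&(hsv[...,2]>80)
    k,l,st,c=cv2.connectedComponentsWithStats(m.astype(np.uint8))
    print(n,[(st[i],c[i]) for i in range(1,k) if st[i][4]>15 and 250<c[i][0]<420 and 100<c[i][1]<300])
E
```

```text
head [672.3  88.6 212. ] [671.4  90.1 212. ] (array([671.8,  89.3, 211.8]), np.float64(1.7443233981877446))
tip [616.9 -60.9  56. ] [618.4 -56.1  56. ] (array([617.1, -60.6,  49.8]), np.float64(2.8955839745891967))
pivot [595.4  29.   60. ] [593.3  29.7  72. ]
nut top arm [636.7 186.8  77. ]
nut bot side [580.4 189.3  77. ]
b1 [756.9 124.2  12. ]
b2 [748.5  37.8  12. ]
b3 [539.1  59.4  12. ]
b4 [547.9 145.6  12. ]
(array([755.5, 124.4,  15.9]), np.float64(0.8550783691344287)) (array([747.8,  38. ,  14.4]), np.float64(0.2975627547724382)) (array([547.6, 145.4,  14.9]), np.float64(0.3501308362094604))
nearcap top edge [524.3 104.5  84. ]
jaw far [635.5 142.2 100. ]
jaw far [635.1 120.8 100. ]
jaw far [627.6  68.7 100. ]
jaw far [627.2  45.8 100. ]
t [(array([360, 176,  27,  10,  85], dtype=int32), array([373.1, 180.4])), (array([326, 202,   9,   6,  49], dtype=int32), array([330.1, 204.5])), (array([334, 258,   4,   8,  27], dtype=int32), array([335.3, 261.3])), (array([247, 260,  18,  19, 276], dtype=int32), array([255.5, 269.4])), (array([393, 268,   5,   8,  36], dtype=int32), array([394.9, 271.3]))]
s [(array([356, 174,   8,   8,  43], dtype=int32), array([359.9, 177.5])), (array([277, 191,  12,   8,  43], dtype=int32), array([281.6, 195. ])), (array([329, 199,   6,   6,  22], dtype=int32), array([332. , 201.2])), (array([283, 231,   8,   8,  40], dtype=int32), array([286.3, 234.6]))]
```

```bash
cat >> h.py <<'E'
from scipy.spatial.transform import Rotation as R
O=np.array([602.2,97.0]); ya=-0.101
ux=np.array([np.cos(ya),np.sin(ya)]); uy=np.array([-ux[1],ux[0]])
def s2w(x,y,z): return np.array([*(O+x*ux+y*uy),z])
def w2s(p): q=np.array(p[:2])-O; return np.array([q@ux,q@uy,p[2]])
def rel(targets,spin_to=None):
    st=status.read_state(); Rm=R.from_quat(st["ee_rot"]).as_matrix()
    for t in targets: print(t,"->",np.round(Rm.T@(s2w(*t)-st["position"]),1))
def show():
    st=status.read_state(); Rm=R.from_quat(st["ee_rot"]).as_matrix()
    print("t",round(st["clock"],2),"stand",np.round(w2s(st["position"]),1),"F stand",np.round([st["contact_force"][:2]@ux,st["contact_force"][:2]@uy,st["contact_force"][2]],1),"w",round(st["gripper_width"],1),"j",np.round(st["joints"],2))
    print("tool z in stand deg",np.degrees(np.arctan2(Rm[:2,2]@uy,Rm[:2,2]@ux)),"tool y",np.degrees(np.arctan2(Rm[:2,1]@uy,Rm[:2,1]@ux)),"toolx",Rm[:,0])
E
python3 - <<'E'
from h import *
np.set_printoptions(precision=1,suppress=True)
t=load("top0");show()
rel([(-98,0,231),(-98,0,130)])
for z in(90,150):print("pink head",onz(t,(350,265),z),w2s(onz(t,(350,265),z)))
print(w2s(onz(t,(395,271),20)),w2s(onz(t,(335,261),20)))
s=load("scene0");print(tri(t,(350,265),s,(356,152)))
print("spare",onz(t,(487,249),110))
E
```

```text
t 0.1 stand [-291.7 -706.2  230.4] F stand [-0.5 -0.  -0.1] w 85.4 j [-0.9  0.4  0.  -0.  -1.2 -0.3]
tool z in stand deg 118.4558374120658 tool y -151.54415083963298 toolx [-0.  0. -1.]
(-98, 0, 231) -> [   0.3 -506.8  528.6]
(-98, 0, 130) -> [ 101.3 -506.8  528.4]
pink head [357.2  49.3  90. ] [-238.9  -72.2   90. ]
pink head [359.2  51.8 150. ] [-237.2  -69.5  150. ]
[-246.9 -212.5   20. ] [-232.9  -28.9   20. ]
(array([357.9,  52. , 131.3]), np.float64(2.4572673121865125))
spare [ 396.8 -337.5  110. ]
```

Request:
apply_moves(
  targets="0 -507 529 28.5 1; 0 -507 529 28.5 1; 0 -507 529 28.5 1; 0 -507 529 28.5 1; 0 -507 529 28.5 1; 0 -507 529 28.5 1; 0 -507 529 28.5 1; 0 -507 529 28.5 1; 0 -507 529 28.5 1; 0 -507 529 28.5 1",
)

```text
clock: 0.93
position: [387.8, -194.8, 231.3]
ee_rot: [-0.474, 0.525, 0.474, 0.525]
contact_force: [1.3, -1.2, 0.3]
gripper_width: -0.2
```

```bash
python3 - <<'E'
from h import *
show(); rel([(-100,0,231),(-100,0,110),(-100,0,78)])
E
```

```text
t 0.93 stand [-183.9 -312.   231.3] F stand [ 1.4 -1.1  0.3] w -0.2 j [-0.09  0.05 -0.43 -0.   -1.09 -1.58]
tool z in stand deg 89.94967626561717 tool y 179.94967658527108 toolx [-1.15304602e-05  1.85834813e-04 -9.99999983e-01]
(-100, 0, 231) -> [ 3.00e-01 -8.37e+01  3.12e+02]
(-100, 0, 110) -> [121.3 -83.7 312. ]
(-100, 0, 78) -> [153.3 -83.7 312. ]
```

Request:
apply_moves(
  targets="0 -80 305 0 1; 0 -80 305 0 1; 0 -80 305 0 1; 0 -80 305 0 1; 0 -80 305 0 1; 40 -80 305 0 1; 80 -80 305 0 1; 120 -80 305 0 1; 120 -80 305 0 1; 120 -80 305 0 1",
)

```text
clock: 1.77
position: [494.8, 99.1, 104.3]
ee_rot: [-0.473, 0.529, 0.476, 0.52]
contact_force: [-1.8, -0.5, -0.7]
gripper_width: 0.1
```

```bash
python3 - <<'E'
from h import *
show(); rel([(-100,0,78)])
E
```

```text
t 1.77 stand [-107.    -8.7  104.3] F stand [-1.7 -0.7 -0.7] w 0.1 j [ 0.52  0.33 -0.45 -0.   -0.81 -2.19]
tool z in stand deg 90.03461308147763 tool y -179.96975744059668 toolx [-0.01261447 -0.00509587 -0.99990745]
(-100, 0, 78) -> [26.1 -7.4  8.9]
```

Request:
apply_moves(
  targets="26 -7 9 0 1; 26 -7 9 0 1; 26 -12 9 0 1; 26 -16 9 0 1; 26 -20 9 0 1; 26 -24 9 0 1; 26 -28 9 0 1; 26 -30 9 0 1; 26 -32 9 0 1; 26 -32 9 0 1",
)

```text
clock: 2.6
position: [530.0, 103.2, 86.2]
ee_rot: [-0.473, 0.526, 0.474, 0.524]
contact_force: [-5.7, 0.4, 2.0]
gripper_width: -0.2
```

```bash
python3 - <<'E'
from h import *
show(); rel([(-69,0,78)])
E
```

```text
t 2.6 stand [-72.5  -1.1  86.2] F stand [-5.7 -0.2  2. ] w -0.2 j [ 0.49  0.4  -0.39 -0.   -0.79 -2.17]
tool z in stand deg 89.88328422862008 tool y 179.88322637197783 toolx [-2.06952854e-03 -2.86307883e-04 -9.99997818e-01]
(-69, 0, 78) -> [ 8.2 -3.5  1.1]
```

Request:
apply_moves(
  targets="0 -1 0 0 1; 0 -2 0 0 1; 0 -3 0 0 1; 0 -3 0 0 1",
)

```text
clock: 2.93
position: [531.3, 102.9, 86.2]
ee_rot: [-0.473, 0.527, 0.475, 0.523]
contact_force: [-10.1, 1.3, 5.3]
gripper_width: -0.0
```

```bash
python3 - <<'E'
from h import *
show(); 
E
```

```text
t 2.93 stand [-71.1  -1.3  86.2] F stand [-10.2   0.2   5.3] w -0.0 j [ 0.49  0.4  -0.38 -0.   -0.79 -2.16]
tool z in stand deg 89.88686861318955 tool y 179.88635664398464 toolx [-0.00542972 -0.00113895 -0.99998461]
```

Request:
apply_moves(
  targets="0 -1.5 0 0 1; 0 -3 0 0 1; 0 -3 0 0 1",
)

```text
clock: 3.18
position: [531.5, 102.7, 86.2]
ee_rot: [-0.471, 0.529, 0.476, 0.522]
contact_force: [-18.9, 6.1, 11.5]
gripper_width: -0.0
```

```bash
python3 - <<'E'
from h import *
show(); grab("1","scene"); grab("1","top")
a=cv2.imread("pics/scene1.png")[180:275,255:355]; cv2.imwrite("pics/scz1.png",cv2.resize(a,None,fx=6,fy=6,interpolation=cv2.INTER_CUBIC))
E
```

```text
t 3.18 stand [-71.   -1.4  86.2] F stand [-19.4   4.1  11.5] w -0.0 j [ 0.49  0.4  -0.38 -0.01 -0.8  -2.16]
tool z in stand deg 89.8570175139072 tool y 179.85528820650998 toolx [-0.01119691 -0.00160245 -0.99993603]
```

View pics/scz1.png

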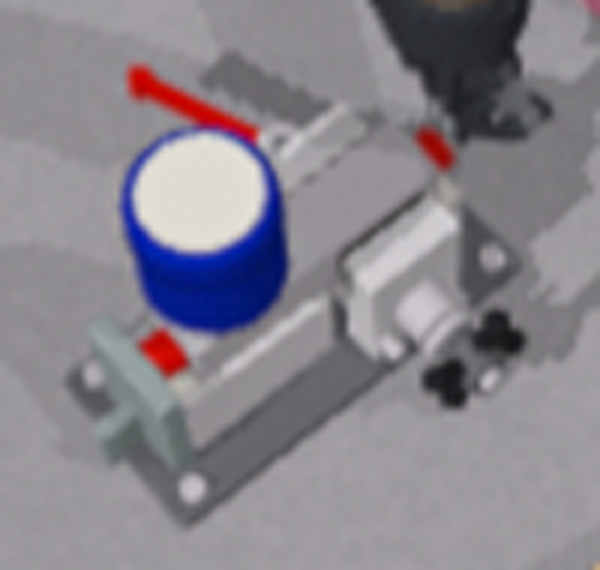

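Request:
apply_moves(
  targets="0 20 0 0 1; -36 20 0 0 1; -36 -20 -142 0 1; -36 -20 -142 0 1; -36 -20 -142 0 1; -36 -20 -142 0 1; -36 -128 -142 0 1; -36 -128 -142 0 1; -36 -128 -142 0 1; -36 -128 -142 0 1",
)

```text
clock: 4.12
position: [656.3, -52.3, 122.8]
ee_rot: [-0.476, 0.523, 0.471, 0.527]
contact_force: [0.8, 0.8, -0.6]
gripper_width: 0.4
```

```bash
python3 - <<'E'
from h import *
show(); rel([(58,-142,38),(18,-142,38)])
E
```

```text
t 4.12 stand [  68.9 -143.1  122.8] F stand [ 0.7  0.9 -0.6] w 0.4 j [ 0.17  0.52 -0.05  0.   -0.99 -1.84]
tool z in stand deg 89.89598767729728 tool y 179.89596848833332 toolx [ 8.65635803e-03 -8.54451658e-04 -9.99962168e-01]
(58, -142, 38) -> [84.7 11.6  1.1]
(18, -142, 38) -> [84.4 51.6  1. ]
```

Request:
apply_moves(
  targets="42 8 0 0 1; 84 8 1 0 1; 84 8 1 0 1; 84 14 1 0 1; 84 22 1 0 1; 84 30 1 0 1; 84 38 1 0 1; 84 44 1 0 1; 84 48 1 0 1; 84 48 1 0 1",
)

```text
clock: 4.95
position: [601.7, -44.6, 38.5]
ee_rot: [-0.474, 0.524, 0.474, 0.525]
contact_force: [-0.4, -0.4, 0.4]
gripper_width: 0.2
```

```bash
python3 - <<'E'
from h import *
show(); grab("2","top"); grab("2","scene");rel([(18,-142,38)])
a=cv2.imread("pics/top2.png")[120:225,275:400]; cv2.imwrite("pics/topz2.png",cv2.resize(a,None,fx=5.5,fy=5.5,interpolation=cv2.INTER_CUBIC))
E
```

```text
t 4.95 stand [  13.7 -140.9   38.5] F stand [-0.4 -0.4  0.4] w 0.2 j [ 0.19  0.54 -0.27 -0.   -0.75 -1.87]
tool z in stand deg 89.97303232890228 tool y 179.97300936726182 toolx [ 9.16886554e-04  3.67021117e-04 -9.99999512e-01]
(18, -142, 38) -> [-0.2 -3.8 -1.1]
```

View pics/topz2.png

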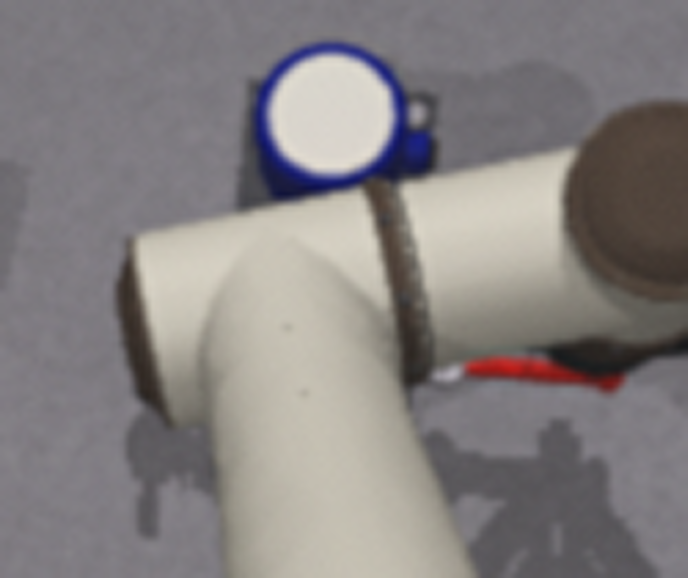

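```bash
cat >> h.py <<'E'
def lever(d,uv,z=57):
    p=w2s(onz(d,uv,z)); v=p[:2]-[0,-67]; return 0.63-np.arctan2(v[0],-v[1]),p,np.hypot(*v)
E
python3 - <<'E'
from h import *
t=load("top0");print(lever(t,(602/5.5+274.6,318/5.5+119.6)))
t=load("top2");print(lever(t,(612/5.5+274.6,383/5.5+119.6)))
s=load("scene2");a=s["img"][165:260,230:330,::-1]; cv2.imwrite("pics/scz2.png",cv2.resize(a,None,fx=6,fy=6,interpolation=cv2.INTER_CUBIC))
E
```

```text
(np.float64(0.299980775358201), array([  30.33129192, -155.54653426,   57.        ]), np.float64(93.59741449423458))
(np.float64(0.6855675842537686), array([  -5.36377533, -163.42768512,   57.        ]), np.float64(96.5767494994083))
```

View pics/scz2.png

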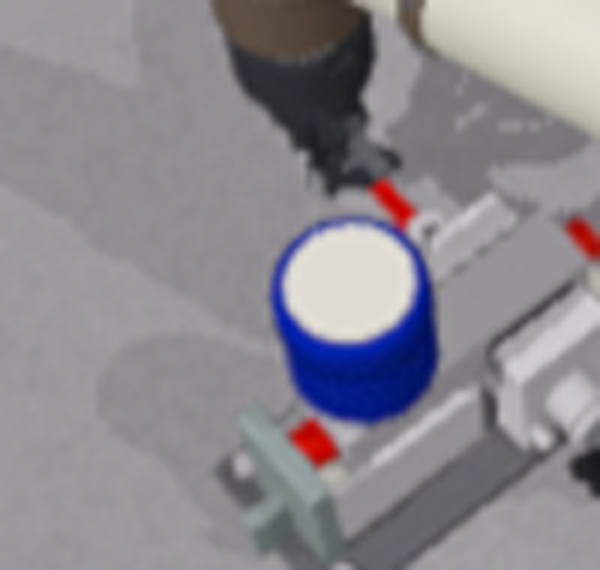

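```bash
python3 - <<'E'
from h import *
np.set_printoptions(precision=1,suppress=True)
t=load("top0");s=load("scene1")
for a in [(150,283),(146,385),(149,272),(146,402),(150,345)]: print(a,w2s(onz(t,(a[0]/5.5+274.6,a[1]/5.5+119.6),77)))
for n,d,x0,y0,w,h in(("top",t,285,160,50,50),("scene",s,310,220,50,40)):
    a=d["img"][y0:y0+h,x0:x0+w,::-1]; cv2.imwrite(f"pics/nut_{n}.png",cv2.resize(a,None,fx=12,fy=12,interpolation=cv2.INTER_NEAREST))
for ang in (25,35,45,55,65):
    for k in range(4):
        a=np.radians(ang+90*k); P=s2w(34*np.cos(a),96,50+34*np.sin(a))
        print(ang,k,(proj(t,P)[0]-[285,160])*12,(proj(s,P)[0]-[310,220])*12)
E
```

```text
(150, 283) [25.2 92.8 77. ]
(146, 385) [-31.   89.6  77. ]
(149, 272) [31.3 94.  77. ]
(146, 402) [-40.3  88.7  77. ]
(150, 345) [-8.9 89.6 77. ]
25 0 [196.  120.2] [195.9 288.9]
25 1 [173.4 284.7] [329.6 157.3]
25 2 [182.  377.5] [373.1 191.7]
25 3 [203.7 217. ] [244.3 318.6]
35 0 [193.2 127.5] [204.6 274. ]
35 1 [172.4 307. ] [344.4 150.2]
35 2 [184.7 369.2] [364.3 206.3]
35 3 [204.7 195.6] [229.6 326. ]
45 0 [190.3 138.7] [215.9 257.9]
45 1 [171.9 327.4] [357.3 146. ]
45 2 [187.6 357.4] [353.2 221.8]
45 3 [205.2 175.8] [216.5 330.8]
55 0 [187.4 153.4] [229.4 241.2]
55 1 [172.  345.4] [367.9 144.7]
55 2 [190.4 342.5] [340.1 237.7]
55 3 [205.2 158. ] [205.5 332.9]
65 0 [184.4 171.2] [244.7 224.4]
65 1 [172.6 360.2] [376.  146.2]
65 2 [193.2 325. ] [325.5 253.7]
65 3 [204.8 142.9] [196.8 332.2]
```

View pics/nut_scene.png

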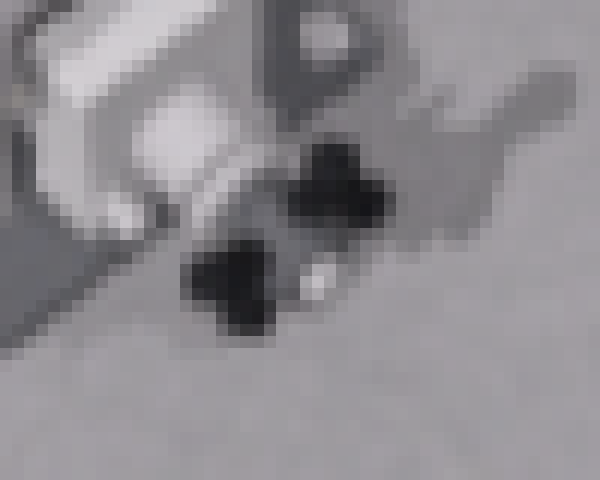

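View pics/nut_top.png

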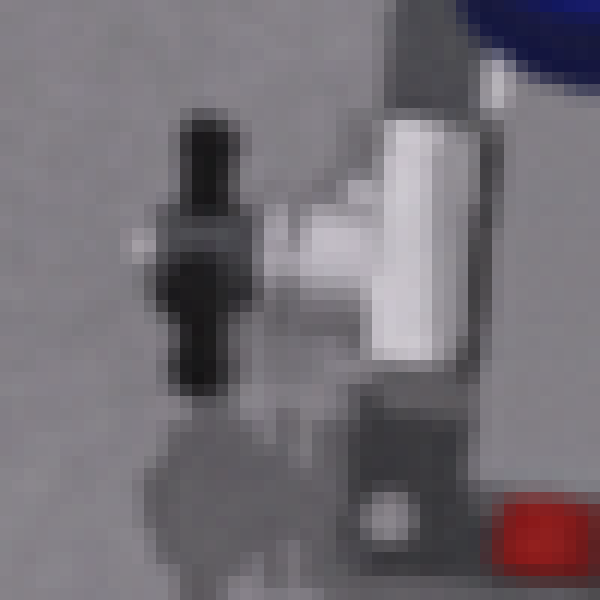

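Request:
apply_moves(
  targets="0 -12 0 0 1; -40 -12 0 0 1; -82 -12 0 0 1; -124 -5 0 0 1; -165 0 0 0 1; -202 10 30 0 1; -202 10 70 0 1; -202 10 110 0 1; -202 10 150 0 1; -202 0 190 0 1",
)

```text
clock: 5.88
position: [620.5, 146.2, 240.2]
ee_rot: [-0.474, 0.525, 0.474, 0.525]
contact_force: [0.5, -0.8, -0.4]
gripper_width: -0.0
```

```bash
python3 - <<'E'
from h import *
show(); rel([(14,100,110),(14,100,76)])
E
```

```text
t 5.88 stand [ 13.2  50.8 240.2] F stand [ 0.6 -0.7 -0.4] w -0.0 j [ 0.48  0.4   0.06 -0.   -1.23 -2.16]
tool z in stand deg 89.97687342398233 tool y 179.9768857194374 toolx [-2.80858633e-04  6.52888829e-04 -9.99999747e-01]
(14, 100, 110) -> [130.2  -0.8  49.2]
(14, 100, 76) -> [164.2  -0.8  49.1]
```

Request:
apply_moves(
  targets="0 0 40 0 1; 30 0 49 0 1; 70 0 49 0 1; 110 0 49 0 1; 140 -1 49 0 1; 140 -1 49 0 1",
)

```text
clock: 6.38
position: [622.8, 191.0, 91.0]
ee_rot: [-0.472, 0.53, 0.475, 0.52]
contact_force: [-1.0, 0.2, -1.1]
gripper_width: 0.1
```

```bash
python3 - <<'E'
from h import *
show(); rel([(14,100,76)]); grab("3","scene"); grab("3","top")
a=cv2.imread("pics/scene3.png")[170:280,255:375]; cv2.imwrite("pics/scz3.png",cv2.resize(a,None,fx=5,fy=5,interpolation=cv2.INTER_CUBIC))
a=cv2.imread("pics/top3.png")[120:225,275:400]; cv2.imwrite("pics/topz3.png",cv2.resize(a,None,fx=5,fy=5,interpolation=cv2.INTER_CUBIC))
E
```

```text
t 6.38 stand [11.  95.6 91. ] F stand [-1.   0.1 -1.1] w 0.1 j [ 0.54  0.56 -0.08 -0.   -0.95 -2.22]
tool z in stand deg 89.88855833027681 tool y 179.88224778886087 toolx [-0.01490719 -0.00626448 -0.99986926]
(14, 100, 76) -> [14.9 -3.2  4.5]
```

View pics/scz3.png

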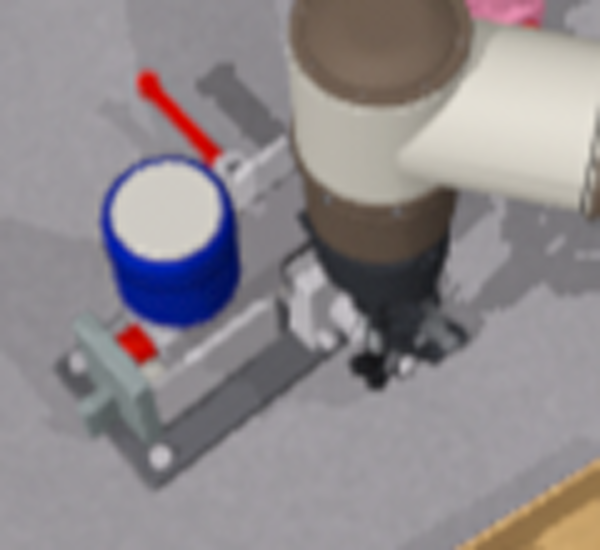

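View pics/topz3.png

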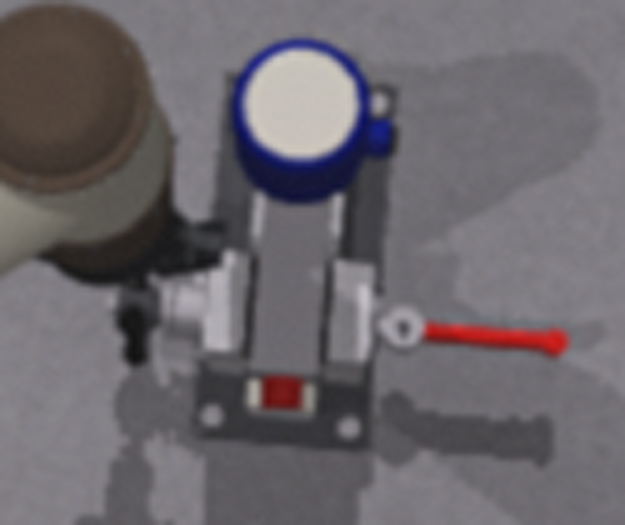

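```bash
cat >> h.py <<'E'
def levauto(d,n="top",z=57):
    hsv=cv2.cvtColor(d["img"],cv2.COLOR_RGB2HSV); m=((hsv[...,0]<8)|(hsv[...,0]>172))&(hsv[...,1]>120)&(hsv[...,2]>70)
    P=[]
    for v,u in np.argwhere(m):
        if 180<u<430 and 120<v<260:
            q=w2s(onz(d,(u,v),z))[:2]-[0,-67]; r=np.hypot(*q)
            if 15<r<105 and q[1]<15: P.append(q)
    P=np.array(P); P=P[np.hypot(*P.T)>25]; c=P.mean(0); v=P-c; w=np.linalg.svd(v,full_matrices=False)[2][0]
    if w@c<0: w=-w
    return "mean %.3f dir %.3f rmax %.0f n %d"%(0.63-np.arctan2(c[0],-c[1]),0.63-np.arctan2(w[0],-w[1]),np.hypot(*P.T).max(),len(P))
def look(tag):
    for n in("top","scene"): print(n,levauto(grab(tag,n)))
E
python3 - <<'E'
from h import *
for k in "0","3": print(levauto(load("top"+k)),"|",levauto(load("scene"+k)))
E
```

```text
mean 0.311 dir 0.288 rmax 100 n 93 | mean 0.267 dir 0.293 rmax 98 n 49
mean 0.654 dir 0.621 rmax 103 n 102 | mean 0.616 dir 0.645 rmax 102 n 76
```

Request:
apply_moves(
  targets="0 0 0 0 1; 0 0 0 0 1",
)

```text
clock: 6.65
position: [629.4, 193.6, 102.5]
ee_rot: [-0.475, 0.523, 0.473, 0.527]
contact_force: [0.3, -0.1, 1.2]
gripper_width: -0.2
```

```bash
python3 - <<'E'
from h import *
show(); rel([(14,100,76)])
E
```

```text
t 6.65 stand [ 17.3  98.8 102.5] F stand [ 0.3 -0.   1.2] w -0.2 j [ 0.54  0.54 -0.07  0.   -0.95 -2.22]
tool z in stand deg 89.97671555364852 tool y 179.9759518892652 toolx [ 0.00503304  0.0022935  -0.9999847 ]
(14, 100, 76) -> [26.5  3.4  1.1]
```

Request:
apply_moves(
  targets="12 0 1 0 1; 24 0 1 0 1; 24 0 1 0 1; 24 5 1 0 1; 24 10 1 0 1; 24 14 1 0 1; 24 18 1 0 1; 24 23 1 0 1; 24 23 1 0 1",
)

```text
clock: 7.4
position: [608.6, 198.4, 78.1]
ee_rot: [-0.476, 0.52, 0.473, 0.528]
contact_force: [6.5, 2.0, 0.3]
gripper_width: 0.1
```

```bash
python3 - <<'E'
from h import *
show(); look("4")
a=cv2.imread("pics/scene4.png")[200:270,290:370]; cv2.imwrite("pics/scz4.png",cv2.resize(a,None,fx=7,fy=7,interpolation=cv2.INTER_CUBIC))
E
```

```text
t 7.4 stand [ -3.9 101.5  78.1] F stand [6.3 2.6 0.3] w 0.1 j [ 0.57  0.54 -0.15  0.   -0.87 -2.24]
tool z in stand deg 90.07773535812152 tool y -179.92582576072255 toolx [ 0.0111012   0.00479972 -0.99992686]
top mean 0.654 dir 0.617 rmax 103 n 102
scene mean 0.620 dir 0.647 rmax 100 n 71
```

View pics/scz4.png

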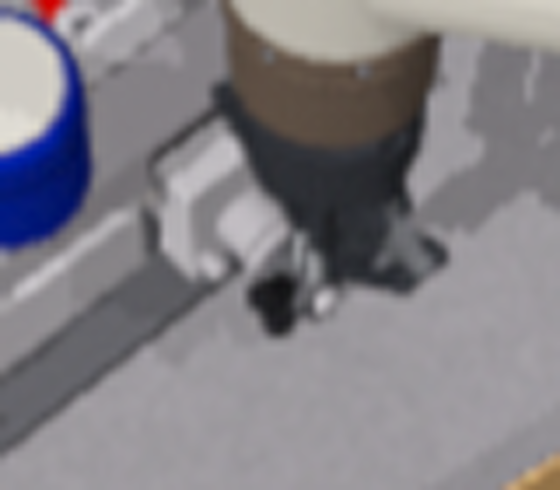

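Request:
apply_moves(
  targets="0 3 0 0 1; 0 3 0 0 1; -28 -4 0 0 1; -28 -40 0 0 1; -28 -68 0 0 1; -10 -68 0 0 1; 10 -68 0 0 1; 10 -68 0 0 1",
)

```text
clock: 8.17
position: [669.6, 188.2, 61.1]
ee_rot: [-0.472, 0.528, 0.475, 0.522]
contact_force: [-0.9, -1.0, -0.8]
gripper_width: -0.2
```

```bash
python3 - <<'E'
from h import *
show(); look("5")
a=cv2.imread("pics/scene5.png")[200:270,290:370]; cv2.imwrite("pics/scz5.png",cv2.resize(a,None,fx=7,fy=7,interpolation=cv2.INTER_CUBIC))
t=load("top5");s=load("scene5")
a=cv2.imread("pics/top5.png")[160:210,285:335]; cv2.imwrite("pics/topz5.png",cv2.resize(a,None,fx=9,fy=9,interpolation=cv2.INTER_CUBIC))
np.set_printoptions(precision=0,suppress=True)
for ang in (40,50,60,70):
    print(ang,[((proj(t,P)[0]-[285,160])*9,(proj(s,P)[0]-[290,200])*7) for P in [s2w(34*np.cos(np.radians(ang+90*k)),96,50+34*np.sin(np.radians(ang+90*k))) for k in range(4)]])
E
```

```text
t 8.17 stand [57.9 97.5 61.1] F stand [-0.8 -1.1 -0.8] w -0.2 j [ 0.51  0.65  0.01 -0.   -0.94 -2.18]
tool z in stand deg 89.87384028712738 tool y 179.87245348706193 toolx [-0.00789517 -0.00238059 -0.999966  ]
top mean 0.654 dir 0.628 rmax 103 n 100
scene mean 0.613 dir 0.633 rmax 102 n 79
40 [(array([144.,  99.]), array([262., 295.])), (array([129., 238.]), array([345., 226.])), (array([140., 273.]), array([349., 265.])), (array([154., 139.]), array([270., 332.]))]
50 [(array([142., 109.]), array([270., 286.])), (array([129., 253.]), array([352., 225.])), (array([142., 263.]), array([342., 274.])), (array([154., 125.]), array([263., 334.]))]
60 [(array([139., 121.]), array([278., 276.])), (array([129., 265.]), array([357., 225.])), (array([144., 251.]), array([334., 283.])), (array([154., 113.]), array([257., 334.]))]
70 [(array([137., 136.]), array([287., 266.])), (array([130., 275.]), array([361., 226.])), (array([146., 237.]), array([325., 293.])), (array([153., 102.]), array([253., 333.]))]
```

View pics/scz5.png

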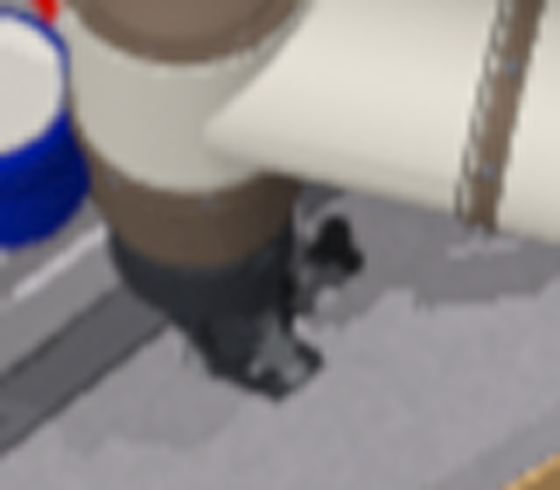

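View pics/topz5.png

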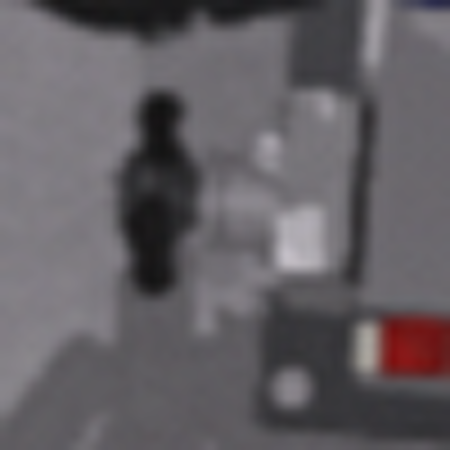

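Request:
apply_moves(
  targets="2 12 0 0 1; 2 22 0 0 1; 0 31 0 0 1; -4 39 0 0 1; -8 46 0 0 1; -10 54 0 0 1; -10 61 0 0 1; -10 68 0 0 1; -10 74 0 0 1; -10 75 0 0 1",
)

```text
clock: 9.1
position: [597.1, 197.5, 77.3]
ee_rot: [-0.474, 0.524, 0.474, 0.525]
contact_force: [-0.1, -0.1, -0.4]
gripper_width: 0.1
```

```bash
python3 - <<'E'
from h import *
show(); look("6")
E
```

```text
t 9.1 stand [-15.2  99.4  77.3] F stand [-0.1 -0.1 -0.4] w 0.1 j [ 0.58  0.53 -0.17 -0.   -0.87 -2.25]
tool z in stand deg 90.01870455043623 tool y -179.98136808547542 toolx [ 1.24321618e-03  9.95167480e-04 -9.99998732e-01]
top mean 0.655 dir 0.620 rmax 103 n 101
scene mean 0.621 dir 0.650 rmax 102 n 72
```

Request:
apply_moves(
  targets="-28 -3 0 0 1; -60 20 0 0 1; -60 60 0 0 1; -60 80 0 0 1; -60 80 0 0 1",
)

```text
clock: 9.62
position: [514.7, 204.3, 136.0]
ee_rot: [-0.474, 0.525, 0.475, 0.524]
contact_force: [0.4, 0.5, -0.1]
gripper_width: 0.1
```

```bash
python3 - <<'E'
from h import *
show(); look("7")
a=cv2.imread("pics/scene7.png")[220:260,310:360]; cv2.imwrite("pics/scz7.png",cv2.resize(a,None,fx=12,fy=12,interpolation=cv2.INTER_NEAREST))
t=load("top5");s=load("scene5")
a=cv2.imread("pics/top7.png")[160:210,285:335]; cv2.imwrite("pics/topz7.png",cv2.resize(a,None,fx=9,fy=9,interpolation=cv2.INTER_CUBIC))
E
```

```text
t 9.62 stand [-97.9  98.  136. ] F stand [ 0.4  0.5 -0.1] w 0.1 j [ 0.67  0.35 -0.3  -0.   -0.92 -2.34]
tool z in stand deg 90.02731563466118 tool y -179.97276391600195 toolx [-2.19508208e-03 -4.30435522e-04 -9.99997498e-01]
top mean 0.654 dir 0.626 rmax 103 n 98
scene mean 0.620 dir 0.647 rmax 100 n 71
```

View pics/scz7.png

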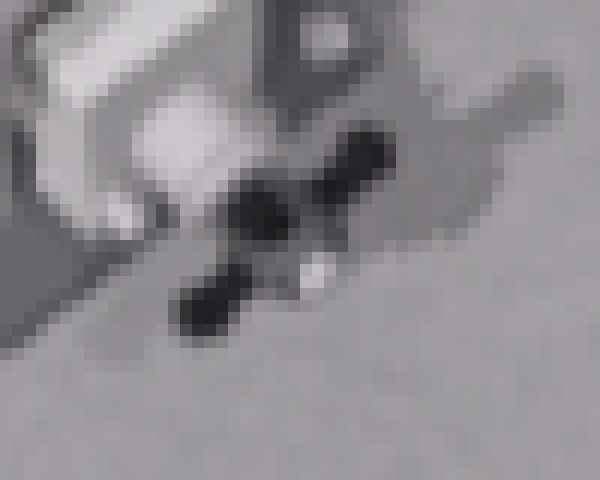

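View pics/topz7.png

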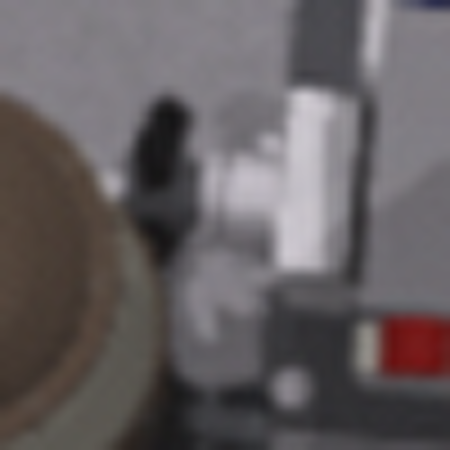

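Request:
apply_moves(
  targets="0 -40 0 0 1; 0 -80 0 0 1; 0 -120 0 0 1; 35 -152 0 0 1; 66 -152 0 0 1; 68 -150 0 0 1; 68 -142 0 0 1; 68 -132 0 0 1; 66 -122 0 0 1; 63 -115 0 0 1",
)

```text
clock: 10.55
position: [633.8, 194.3, 74.7]
ee_rot: [-0.475, 0.522, 0.473, 0.527]
contact_force: [5.4, -0.0, -5.4]
gripper_width: 0.1
```

Request:
apply_moves(
  targets="-4 7 0 0 1; -6 14 0 0 1; -6 21 0 0 1; -6 27 0 0 1; -6 33 0 0 1; -6 36 0 0 1; -6 36 0 0 1",
)

```text
clock: 11.13
position: [599.8, 200.5, 83.7]
ee_rot: [-0.476, 0.519, 0.474, 0.529]
contact_force: [2.3, 4.6, 6.2]
gripper_width: -0.0
```

```bash
python3 - <<'E'
from h import *
show(); look("8")
E
```

```text
t 11.13 stand [-12.9 102.7  83.7] F stand [1.9 4.8 6.2] w -0.0 j [ 0.58  0.52 -0.17  0.   -0.87 -2.25]
tool z in stand deg 90.15501854279617 tool y -179.84991226802723 toolx [ 0.01183413  0.00660235 -0.99990818]
top mean 0.655 dir 0.617 rmax 103 n 103
scene mean 0.618 dir 0.637 rmax 102 n 72
```

Request:
apply_moves(
  targets="-30 -3 0 0 1; -30 -40 0 0 1; -20 -74 0 0 1; 15 -75 0 0 1; 16 -72 0 0 1; 16 -64 0 0 1; 15 -54 0 0 1; 12 -45 0 0 1; 8 -37 0 0 1; 4 -30 0 0 1",
)

```text
clock: 12.07
position: [626.3, 194.7, 76.8]
ee_rot: [-0.475, 0.523, 0.474, 0.526]
contact_force: [6.0, 0.4, -5.5]
gripper_width: 0.1
```

Request:
apply_moves(
  targets="0 7 0 0 1; -1 14 0 0 1; -1 21 0 0 1; -1 27 0 0 1; -1 30 0 0 1; -1 30 0 0 1; -30 27 0 0 1; -60 60 0 0 1; -60 100 0 0 1; -60 105 0 0 1",
)

```text
clock: 12.9
position: [517.2, 204.2, 136.8]
ee_rot: [-0.474, 0.524, 0.475, 0.525]
contact_force: [-1.1, -0.8, -0.4]
gripper_width: 0.1
```

```bash
python3 - <<'E'
from h import *
show(); look("9")
a=cv2.imread("pics/scene9.png")[220:260,310:360]; cv2.imwrite("pics/scz9.png",cv2.resize(a,None,fx=12,fy=12,interpolation=cv2.INTER_NEAREST))
E
```

```text
t 12.9 stand [-95.3  98.1 136.8] F stand [-1.  -0.9 -0.4] w 0.1 j [ 0.67  0.36 -0.29 -0.   -0.92 -2.34]
tool z in stand deg 90.026860096187 tool y -179.97306726984363 toolx [-7.28759023e-04  1.52454648e-03 -9.99998572e-01]
top mean 0.654 dir 0.620 rmax 103 n 100
scene mean 0.618 dir 0.640 rmax 100 n 70
```

View pics/scz9.png

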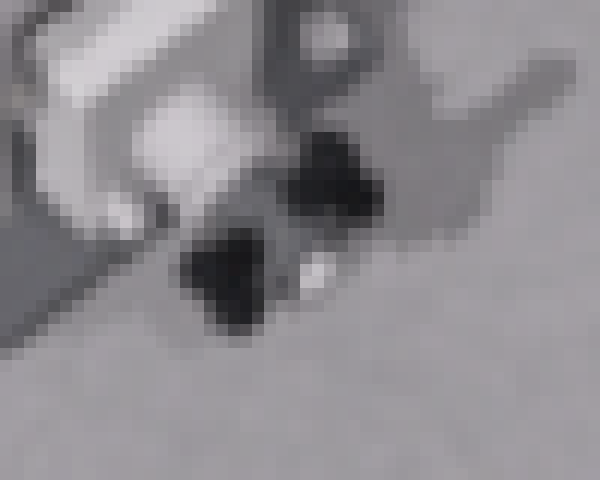

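Request:
apply_moves(
  targets="0 -40 0 0 1; 0 -80 0 0 1; 15 -102 0 0 1; 40 -102 0 0 1; 58 -102 0 0 1; 60 -102 0 0 1; 60 -96 0 0 1; 61 -90 0 0 1; 61 -85 0 0 1; 62 -80 0 0 1",
)

```text
clock: 13.83
position: [607.0, 199.2, 76.4]
ee_rot: [-0.477, 0.519, 0.473, 0.53]
contact_force: [9.2, 2.6, 0.6]
gripper_width: 0.0
```

```bash
python3 - <<'E'
from h import *
show()
E
```

```text
t 13.83 stand [ -5.5 102.2  76.4] F stand [8.9 3.5 0.6] w 0.0 j [ 0.57  0.54 -0.16  0.   -0.86 -2.24]
tool z in stand deg 90.11289006496695 tool y -179.8934413957133 toolx [ 0.01493762  0.00631249 -0.9998685 ]
```

Request:
apply_moves(
  targets="1 4 0 0 1; 1 8 0 0 1; 1 8 0 0 1",
)

```text
clock: 14.08
position: [598.6, 201.5, 76.4]
ee_rot: [-0.476, 0.518, 0.473, 0.53]
contact_force: [5.2, 5.1, 3.4]
gripper_width: 0.1
```

```bash
python3 - <<'E'
from h import *
show()
E
```

```text
t 14.08 stand [-14.2 103.6  76.4] F stand [4.6 5.6 3.4] w 0.1 j [ 0.58  0.53 -0.18  0.   -0.85 -2.25]
tool z in stand deg 90.13498145952784 tool y -179.87314882641957 toolx [ 0.01522403  0.0084505  -0.9998484 ]
```

Request:
apply_moves(
  targets="1 4 -3 0 1; 1 5 -3 0 1; -36 2 -3 0 1; -36 -40 -4 0 1; -20 -78 -4 0 1; 8 -79 -4 0 1; 9 -76 -4 0 1; 9 -67 -4 0 1; 9 -57 -4 0 1; 7 -48 -4 0 1",
)

```text
clock: 14.92
position: [645.1, 189.0, 68.7]
ee_rot: [-0.478, 0.52, 0.472, 0.528]
contact_force: [14.5, -7.7, 3.5]
gripper_width: -0.0
```

Request:
apply_moves(
  targets="-3 8 0 0 1; -7 16 0 0 1; -9 23 0 0 1; -9 30 0 0 1; -8 37 0 0 1; -8 44 0 0 1; -7 50 0 0 1; -7 52 0 0 1",
)

```text
clock: 15.58
position: [592.2, 195.8, 77.1]
ee_rot: [-0.476, 0.52, 0.473, 0.528]
contact_force: [5.2, 0.5, 4.6]
gripper_width: -0.3
```

```bash
python3 - <<'E'
from h import *
show(); look("10")
E
```

```text
t 15.58 stand [-19.9  97.3  77.1] F stand [5.1 1.  4.6] w -0.3 j [ 0.58  0.52 -0.2   0.   -0.84 -2.25]
tool z in stand deg 90.1513974340559 tool y -179.8527416799721 toolx [ 0.01225014  0.00499455 -0.99991249]
top mean 0.654 dir 0.617 rmax 103 n 102
scene mean 0.621 dir 0.650 rmax 102 n 72
```

Request:
apply_moves(
  targets="0 3 0 0 1; 0 3 0 0 1; -36 0 0 0 1; -36 -40 0 0 1; -20 -82 0 0 1; 6 -83 0 0 1; 9 -80 0 0 1; 9 -71 0 0 1; 9 -61 0 0 1; 7 -52 0 0 1",
)

```text
clock: 16.52
position: [643.1, 188.8, 68.0]
ee_rot: [-0.477, 0.521, 0.473, 0.527]
contact_force: [11.6, -6.6, 1.7]
gripper_width: 0.1
```

Request:
apply_moves(
  targets="-3 8 0 0 1; -7 16 0 0 1; -9 23 0 0 1; -9 30 0 0 1; -8 37 0 0 1; -8 44 0 0 1; -7 50 0 0 1; -7 54 0 0 1; -7 56 0 0 1",
)

```text
clock: 17.27
position: [588.0, 196.8, 77.3]
ee_rot: [-0.476, 0.519, 0.473, 0.528]
contact_force: [2.9, 2.1, 5.5]
gripper_width: 0.2
```

```bash
python3 - <<'E'
from h import *
show(); look("11")
E
```

```text
t 17.27 stand [-24.2  97.9  77.3] F stand [2.7 2.3 5.5] w 0.2 j [ 0.58  0.51 -0.21  0.   -0.84 -2.26]
tool z in stand deg 90.18776259020277 tool y -179.81683921132867 toolx [ 0.0125024   0.00555456 -0.99990641]
top mean 0.655 dir 0.620 rmax 103 n 101
scene mean 0.618 dir 0.640 rmax 100 n 70
```

Request:
apply_moves(
  targets="-36 0 0 0 1; -60 40 0 0 1; -60 80 0 0 1; -60 80 0 0 1",
)

```text
clock: 17.7
position: [498.7, 201.1, 134.5]
ee_rot: [-0.474, 0.524, 0.475, 0.524]
contact_force: [-0.9, 0.2, -0.1]
gripper_width: 0.1
```

```bash
python3 - <<'E'
from h import *
show(); look("12")
a=cv2.imread("pics/scene12.png")[220:260,310:360]; a=cv2.resize(a,None,fx=8,fy=8,interpolation=cv2.INTER_NEAREST)
b=cv2.imread("pics/top12.png")[160:200,290:340]; b=cv2.resize(b,None,fx=8,fy=8,interpolation=cv2.INTER_NEAREST)
cv2.imwrite("pics/z12.png",np.hstack([a,b]))
s=load("scene12")
np.set_printoptions(precision=0,suppress=True)
for ang in (30,40,50,60,70,80): print(ang,[(proj(s,s2w(34*np.cos(np.radians(ang+90*k)),91,50+34*np.sin(np.radians(ang+90*k))))[0]-[310,220])*8 for k in range(4)])
E
```

```text
t 17.7 stand [-113.5   93.1  134.5] F stand [-1.   0.1 -0.1] w 0.1 j [ 0.68  0.33 -0.34 -0.   -0.9  -2.35]
tool z in stand deg 90.09786085066365 tool y -179.90205655709042 toolx [-0.00131536  0.0011492  -0.99999847]
top mean 0.655 dir 0.622 rmax 103 n 99
scene mean 0.615 dir 0.637 rmax 100 n 73
30 [array([125., 179.]), array([216.,  93.]), array([238., 124.]), array([150., 206.])]
40 [array([131., 168.]), array([226.,  90.]), array([231., 134.]), array([140., 210.])]
50 [array([140., 157.]), array([233.,  88.]), array([223., 144.]), array([132., 213.])]
60 [array([149., 146.]), array([240.,  88.]), array([214., 155.]), array([126., 213.])]
70 [array([160., 135.]), array([244.,  90.]), array([204., 166.]), array([121., 212.])]
80 [array([171., 124.]), array([247.,  94.]), array([193., 176.]), array([118., 208.])]
```

View pics/z12.png

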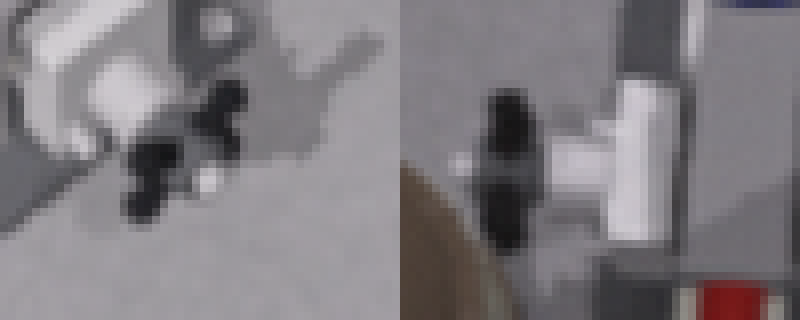

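Request:
apply_moves(
  targets="0 -41 -3 0 1; 0 -82 -3 0 1; 0 -123 -3 0 1; 25 -162 -3 0 1; 62 -166 -3 0 1; 68 -164 -3 0 1; 68 -156 -3 0 1; 68 -147 -3 0 1; 68 -139 -3 0 1; 66 -132 -3 0 1",
)

```text
clock: 18.63
position: [641.8, 185.9, 69.9]
ee_rot: [-0.478, 0.52, 0.472, 0.528]
contact_force: [12.1, -7.8, 3.8]
gripper_width: 0.4
```

Request:
apply_moves(
  targets="-4 8 0 0 1; -7 16 0 0 1; -9 23 0 0 1; -9 30 0 0 1; -8 37 0 0 1; -8 44 0 0 1; -7 50 0 0 1; -7 54 0 0 1; -7 56 0 0 1",
)

```text
clock: 19.38
position: [584.3, 193.2, 78.0]
ee_rot: [-0.476, 0.52, 0.473, 0.528]
contact_force: [3.9, -0.0, 4.7]
gripper_width: 0.0
```

```bash
python3 - <<'E'
from h import *
show(); look("13")
E
```

```text
t 19.38 stand [-27.5  93.9  78. ] F stand [3.9 0.4 4.7] w 0.0 j [ 0.58  0.51 -0.22  0.   -0.83 -2.26]
tool z in stand deg 90.12694509030719 tool y -179.87703386373875 toolx [ 0.01218843  0.00477742 -0.99991431]
top mean 0.505 dir 0.474 rmax 100 n 97
scene mean 0.459 dir 0.489 rmax 100 n 76
```

Request:
apply_moves(
  targets="-36 0 0 0 1; -40 38 0 0 1; -40 60 0 0 1; -40 60 0 0 1",
)

```text
clock: 19.82
position: [517.6, 197.4, 115.4]
ee_rot: [-0.474, 0.523, 0.475, 0.525]
contact_force: [-0.7, 0.0, -0.2]
gripper_width: -0.2
```

```bash
python3 - <<'E'
from h import *
show(); look("14")
a=cv2.imread("pics/scene14.png")[220:260,310:360]; a=cv2.resize(a,None,fx=8,fy=8,interpolation=cv2.INTER_NEAREST)
b=cv2.imread("pics/top14.png")[160:200,290:340]; b=cv2.resize(b,None,fx=8,fy=8,interpolation=cv2.INTER_NEAREST)
cv2.imwrite("pics/z14.png",np.hstack([a,b]))
E
```

```text
t 19.82 stand [-94.3  91.4 115.4] F stand [-0.7 -0.  -0.2] w -0.2 j [ 0.66  0.38 -0.33 -0.   -0.87 -2.33]
tool z in stand deg 90.0646233241949 tool y -179.93551385683105 toolx [ 0.00130233  0.00208027 -0.99999699]
top mean 0.504 dir 0.465 rmax 100 n 95
scene mean 0.452 dir 0.491 rmax 97 n 73
```

View pics/z14.png

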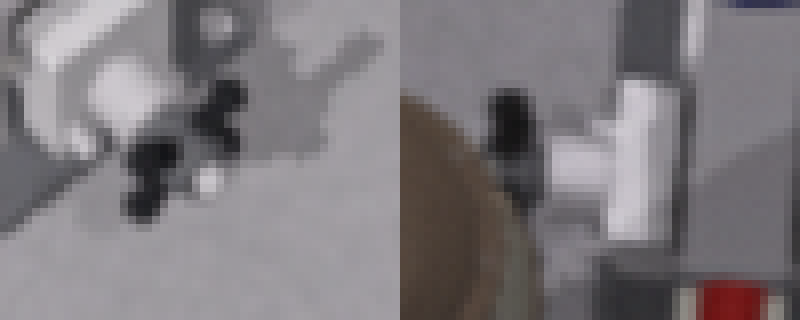

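Request:
apply_moves(
  targets="25 0 0 0 1; 47 -8 0 0 1; 47 -18 0 0 1; 47 -28 0 0 1; 47 -38 0 0 1; 47 -48 0 0 1; 47 -58 0 0 1; 47 -66 0 0 1; 47 -74 0 0 1; 47 -74 0 0 1",
)

```text
clock: 20.75
position: [576.2, 192.0, 67.6]
ee_rot: [-0.465, 0.537, 0.481, 0.514]
contact_force: [-60.1, 23.1, 46.7]
gripper_width: 0.1
```

```bash
python3 - <<'E'
from h import *
show(); look("15")
E
```

```text
t 20.75 stand [-35.4  91.9  67.6] F stand [-62.1  16.9  46.7] w 0.1 j [ 0.58  0.53 -0.2  -0.02 -0.88 -2.24]
tool z in stand deg 89.8052553270169 tool y 179.78555727093786 toolx [-0.03943661 -0.00478125 -0.99921064]
top mean 0.501 dir 0.469 rmax 103 n 97
scene mean 0.457 dir 0.482 rmax 100 n 76
```

Request:
apply_moves(
  targets="0 15 0 0 1; 0 35 0 0 1; 9 38 0 0 1; 9 38 0 0 1",
)

```text
clock: 21.18
position: [557.0, 194.1, 56.5]
ee_rot: [-0.474, 0.525, 0.474, 0.525]
contact_force: [0.7, -0.6, -0.0]
gripper_width: -0.1
```

```bash
python3 - <<'E'
from h import *
show(); look("16")
a=cv2.imread("pics/scene16.png")[220:260,310:360]; a=cv2.resize(a,None,fx=8,fy=8,interpolation=cv2.INTER_NEAREST)
b=cv2.imread("pics/top16.png")[160:200,290:340]; b=cv2.resize(b,None,fx=8,fy=8,interpolation=cv2.INTER_NEAREST)
cv2.imwrite("pics/z16.png",np.hstack([a,b]))
E
```

```text
t 21.18 stand [-54.8  92.1  56.5] F stand [ 0.8 -0.5 -0. ] w -0.1 j [ 0.61  0.5  -0.29 -0.   -0.78 -2.28]
tool z in stand deg 90.00299566195388 tool y -179.99700300128427 toolx [-8.10126453e-05  2.33421710e-04 -9.99999969e-01]
top mean 0.503 dir 0.469 rmax 100 n 97
scene mean 0.458 dir 0.487 rmax 100 n 75
```

View pics/z16.png

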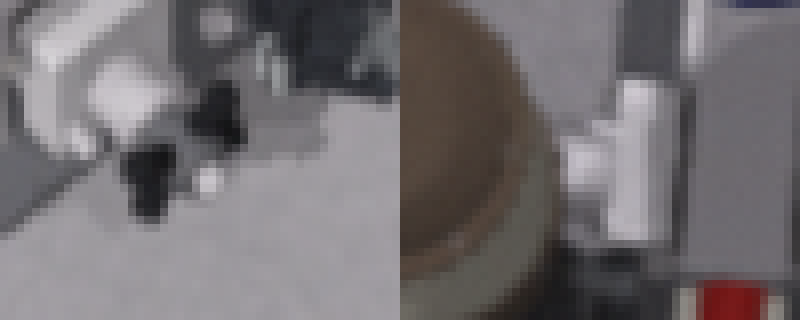

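Request:
apply_moves(
  targets="0 -8 0 0 1; -1 -14 0 0 1; -4 -20 0 0 1; -7 -25 0 0 1",
)

```text
clock: 21.62
position: [578.8, 191.3, 62.0]
ee_rot: [-0.471, 0.528, 0.475, 0.522]
contact_force: [-14.4, 7.4, 6.8]
gripper_width: -0.1
```

```bash
python3 - <<'E'
from h import *
show()
E
```

```text
t 21.62 stand [-32.8  91.4  62. ] F stand [-15.1   5.9   6.8] w -0.1 j [ 0.58  0.53 -0.23 -0.01 -0.83 -2.25]
tool z in stand deg 89.81333181154535 tool y 179.81188441458687 toolx [-0.0103723  -0.00141217 -0.99994521]
```

Request:
apply_moves(
  targets="-2 -4 0 0 1; -3 -8 0 0 1; -3 -12 0 0 1; -3 -14 0 0 1; -3 -14 0 0 1",
)

```text
clock: 22.03
position: [594.9, 189.1, 66.6]
ee_rot: [-0.473, 0.527, 0.474, 0.523]
contact_force: [-8.8, 1.5, 6.8]
gripper_width: -0.2
```

```bash
python3 - <<'E'
from h import *
show();look("17")
E
```

```text
t 22.03 stand [-16.6  90.9  66.6] F stand [-8.9  0.6  6.8] w -0.2 j [ 0.57  0.54 -0.19 -0.   -0.85 -2.24]
tool z in stand deg 89.88572473938625 tool y 179.88496540848877 toolx [-0.00547432 -0.00197568 -0.99998306]
top mean 0.503 dir 0.474 rmax 100 n 97
scene mean 0.459 dir 0.489 rmax 100 n 76
```

Request:
apply_moves(
  targets="0 12 0 0 1; -35 20 0 0 1; -70 50 0 0 1; -100 75 0 0 1; -100 75 0 0 1",
)

```text
clock: 22.55
position: [522.9, 198.9, 173.4]
ee_rot: [-0.475, 0.521, 0.474, 0.528]
contact_force: [-0.1, -0.2, 0.6]
gripper_width: 0.2
```

```bash
python3 - <<'E'
from h import *
show(); look("18")
a=cv2.imread("pics/scene18.png")[220:260,310:360]; a=cv2.resize(a,None,fx=8,fy=8,interpolation=cv2.INTER_NEAREST)
b=cv2.imread("pics/top18.png")[160:200,290:340]; b=cv2.resize(b,None,fx=8,fy=8,interpolation=cv2.INTER_NEAREST)
cv2.imwrite("pics/z18.png",np.hstack([a,b]))
E
```

```text
t 22.55 stand [-89.2  93.4 173.4] F stand [-0.1 -0.2  0.6] w 0.2 j [ 0.65  0.32 -0.25  0.   -0.99 -2.33]
tool z in stand deg 90.05632735118282 tool y -179.94697812708517 toolx [ 0.00956823  0.00550248 -0.99993908]
top mean 0.503 dir 0.465 rmax 100 n 96
scene mean 0.449 dir 0.479 rmax 97 n 75
```

View pics/z18.png

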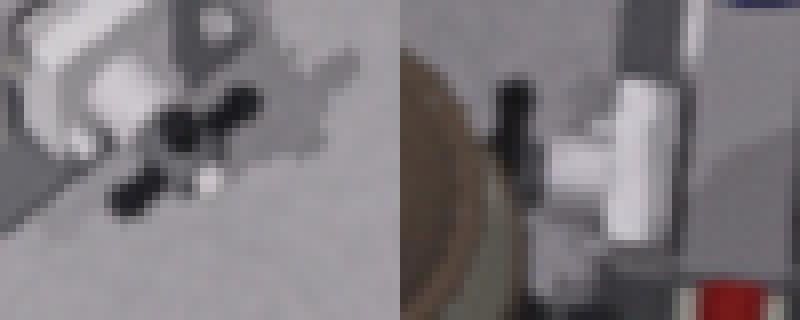

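Request:
apply_moves(
  targets="0 0 -41 0 1; 0 0 -82 0 1; 0 0 -123 0 1; 0 0 -164 0 1; 0 -30 -190 0 1; 0 -62 -215 0 1; 0 -95 -234 0 1; 0 -130 -234 0 1; 30 -142 -234 0 1; 60 -142 -234 0 1",
)

```text
clock: 23.48
position: [643.9, -51.7, 104.7]
ee_rot: [-0.474, 0.524, 0.472, 0.527]
contact_force: [-0.1, -0.2, -1.9]
gripper_width: 0.2
```

Request:
apply_moves(
  targets="30 0 0 0 1; 60 0 0 0 1; 69 0 0 0 1; 69 0 0 0 1; 69 5 0 0 1; 69 9 0 0 1; 69 12 0 0 1; 69 12 0 0 1; 69 12 0 0 1",
)

```text
clock: 24.23
position: [627.7, -48.1, 39.1]
ee_rot: [-0.475, 0.524, 0.474, 0.525]
contact_force: [0.7, -0.1, -0.1]
gripper_width: 0.4
```

```bash
python3 - <<'E'
from h import *
show()
E
```

```text
t 24.23 stand [  40.  -141.8   39.1] F stand [ 0.7  0.  -0.1] w 0.4 j [ 0.18  0.58 -0.2   0.   -0.79 -1.85]
tool z in stand deg 89.98889556040109 tool y 179.98879408817186 toolx [ 2.78803811e-03  3.67371049e-04 -9.99996046e-01]
```

Request:
apply_moves(
  targets="0 4 0 0 1; 0 8 0 0 1; 0 10 0 0 1; 0 10 0 0 1",
)

```text
clock: 24.57
position: [616.5, -47.2, 37.5]
ee_rot: [-0.474, 0.525, 0.474, 0.525]
contact_force: [0.6, -0.4, -1.1]
gripper_width: -0.3
```

Request:
apply_moves(
  targets="0 2 0 0 1; 0 4 0 0 1; 0 4 0 0 1",
)

```text
clock: 24.82
position: [613.1, -46.9, 37.4]
ee_rot: [-0.474, 0.525, 0.474, 0.525]
contact_force: [-0.1, 1.1, 0.3]
gripper_width: -0.2
```

Request:
apply_moves(
  targets="0 2 0 0 1; 0 4 0 0 1; 0 4 0 0 1",
)

```text
clock: 25.07
position: [609.1, -46.6, 37.5]
ee_rot: [-0.474, 0.525, 0.474, 0.525]
contact_force: [0.2, -0.9, 0.3]
gripper_width: 0.4
```

Request:
apply_moves(
  targets="0 2 0 0 1; 0 4 0 0 1; 0 4 0 0 1",
)

```text
clock: 25.32
position: [604.9, -46.1, 37.5]
ee_rot: [-0.474, 0.525, 0.474, 0.525]
contact_force: [-0.4, -0.9, 0.4]
gripper_width: 0.1
```

```bash
python3 - <<'E'
from h import *
show(); look("19")
E
```

```text
t 25.32 stand [  17.2 -142.1   37.5] F stand [-0.3 -0.9  0.4] w 0.1 j [ 0.19  0.55 -0.26  0.   -0.76 -1.86]
tool z in stand deg 89.96383161659207 tool y 179.96383142400026 toolx [-9.92277750e-05 -2.50110618e-05 -9.99999995e-01]
top mean 0.623 dir 0.642 rmax 99 n 67
scene mean 0.547 dir 0.574 rmax 48 n 23
```

Request:
apply_moves(
  targets="0 2 0 0 1; 0 4 0 0 1; 0 4 0 0 1",
)

```text
clock: 25.67
position: [601.1, -45.8, 37.4]
ee_rot: [-0.474, 0.525, 0.474, 0.525]
contact_force: [1.1, -1.6, -1.2]
gripper_width: 0.2
```

Request:
apply_moves(
  targets="0 2 0 0 1; 0 4 0 0 1; 0 4 0 0 1",
)

```text
clock: 25.92
position: [597.2, -45.5, 37.5]
ee_rot: [-0.474, 0.525, 0.474, 0.525]
contact_force: [2.0, -2.8, -1.1]
gripper_width: -0.3
```

Request:
apply_moves(
  targets="0 2 0 0 1; 0 4 0 0 1; 0 4 0 0 1",
)

```text
clock: 26.17
position: [593.3, -45.1, 37.5]
ee_rot: [-0.474, 0.525, 0.474, 0.525]
contact_force: [3.0, -3.2, -0.8]
gripper_width: -0.1
```

Request:
apply_moves(
  targets="0 2 0 0 1; 0 4 0 0 1; 0 4 0 0 1",
)

```text
clock: 26.42
position: [589.6, -44.6, 37.5]
ee_rot: [-0.474, 0.524, 0.474, 0.525]
contact_force: [4.5, -3.9, -1.5]
gripper_width: -0.0
```

```bash
python3 - <<'E'
from h import *
show(); look("20")
E
```

```text
t 26.42 stand [   1.7 -142.1   37.5] F stand [ 4.8 -3.5 -1.5] w -0.0 j [ 0.2   0.53 -0.3   0.   -0.73 -1.87]
tool z in stand deg 89.96677381121042 tool y 179.9667692350963 toolx [ 1.04490144e-03 -2.94989343e-05 -9.99999454e-01]
top mean 0.842 dir 0.840 rmax 100 n 51
scene mean 0.784 dir 0.821 rmax 50 n 22
```

Request:
apply_moves(
  targets="0 5 -2 0 1; 0 10 -3 0 1; 0 17 -3 0 1; 0 24 -2 0 1; 0 31 0 0 1; 0 38 2 0 1; 0 44 7 0 1; 0 50 11 0 1; 0 50 11 0 1",
)

```text
clock: 27.27
position: [545.0, -27.0, 39.3]
ee_rot: [-0.477, 0.521, 0.472, 0.527]
contact_force: [8.6, -3.0, -0.1]
gripper_width: -0.4
```

```bash
python3 - <<'E'
from h import *
show(); look("21")
E
```

```text
t 27.27 stand [ -44.4 -129.1   39.3] F stand [ 8.9 -2.1 -0.1] w -0.4 j [ 0.25  0.47 -0.43  0.   -0.67 -1.92]
tool z in stand deg 90.07800930707117 tool y -179.9235362372499 toolx [ 0.01061557  0.00154278 -0.99994246]
top mean 1.525 dir 2.967 rmax 102 n 23
scene mean 1.515 dir 1.511 rmax 64 n 33
```

Request:
apply_moves(
  targets="0 5 6 0 1; 0 10 12 0 1; 0 14 19 0 1; 0 17 25 0 1; 0 18 32 0 1; 0 19 37 0 1; 0 19 40 0 1; 0 19 40 0 1",
)

```text
clock: 28.03
position: [524.5, 13.0, 36.9]
ee_rot: [-0.474, 0.526, 0.475, 0.523]
contact_force: [-1.4, -1.5, 0.3]
gripper_width: -0.1
```

```bash
python3 - <<'E'
from h import *
show(); look("22")
E
```

```text
t 28.03 stand [-68.9 -91.4  36.9] F stand [-1.2 -1.6  0.3] w -0.1 j [ 0.33  0.45 -0.47  0.   -0.66 -2.01]
tool z in stand deg 90.01071584118876 tool y -179.98966963436158 toolx [-0.00359131 -0.00161969 -0.99999224]Traceback (most recent call last):
  File "<stdin>", line 2, in <module>
  File "h.py", line 45, in look
    for n in("top","scene"): print(n,levauto(grab(tag,n)))
                                     ~~~~~~~^^^^^^^^^^^^^
  File "h.py", line 41, in levauto
    P=np.array(P); P=P[np.hypot(*P.T)>25]; c=P.mean(0); v=P-c; w=np.linalg.svd(v,full_matrices=False)[2][0]
                       ~~~~~~~~^^^^^^
TypeError: hypot() takes from 2 to 3 positional arguments but 0 were given
```

Little force is left, so the lever has probably snapped over centre. I'll press a few millimetres more to seat it on its stop, then back away and look.

Request:
apply_moves(
  targets="0 0 3 0 1; 0 0 6 0 1; 0 0 8 0 1; 0 0 8 0 1",
)

```text
clock: 28.42
position: [523.9, 14.1, 36.9]
ee_rot: [-0.474, 0.53, 0.473, 0.52]
contact_force: [4.1, -33.0, 1.6]
gripper_width: 0.0
```

```bash
python3 - <<'E'
from h import *
show()
E
```

```text
t 28.42 stand [-69.5 -90.4  36.9] F stand [  7.4 -32.4   1.6] w 0.0 j [ 0.34  0.45 -0.47  0.01 -0.66 -2.02]
tool z in stand deg 89.91630830808877 tool y 179.91160734896368 toolx [-0.00893129 -0.00950537 -0.99991494]
```

At its stop (32 N against it, no more movement). Backing off.

Request:
apply_moves(
  targets="0 0 -20 0 1; 0 0 -50 0 1; -30 0 -80 0 1; -70 0 -110 0 1; -110 20 -150 0 1; -150 30 -190 0 1; -150 30 -230 0 1; -150 30 -250 0 1; -150 30 -250 0 1",
)

```text
clock: 29.17
position: [471.5, -228.0, 189.9]
ee_rot: [-0.474, 0.525, 0.472, 0.527]
contact_force: [0.5, 0.1, -0.2]
gripper_width: 0.1
```

```bash
python3 - <<'E'
from h import *
show(); 
for n in("top","scene"):
    d=grab("23",n)
    try: print(n,levauto(d))
    except Exception as e: print(e)
a=cv2.imread("pics/scene23.png")[165:275,245:365]; a=cv2.resize(a,(396,363),interpolation=cv2.INTER_CUBIC)
b=cv2.imread("pics/top23.png")[120:230,275:395]; b=cv2.resize(b,(396,363),interpolation=cv2.INTER_CUBIC)
cv2.imwrite("pics/z23.png",np.hstack([a,b]))
E
```

```text
t 29.17 stand [ -97.3 -336.5  189.9] F stand [ 0.5  0.2 -0.2] w 0.1 j [-0.14  0.25 -0.3   0.   -1.01 -1.54]
tool z in stand deg 89.76360927906049 tool y 179.7638007087962 toolx [ 0.00467295 -0.00119697 -0.99998837]
top mean 2.139 dir 2.220 rmax 101 n 98
scene mean 2.182 dir 2.248 rmax 97 n 72
```

View pics/z23.png

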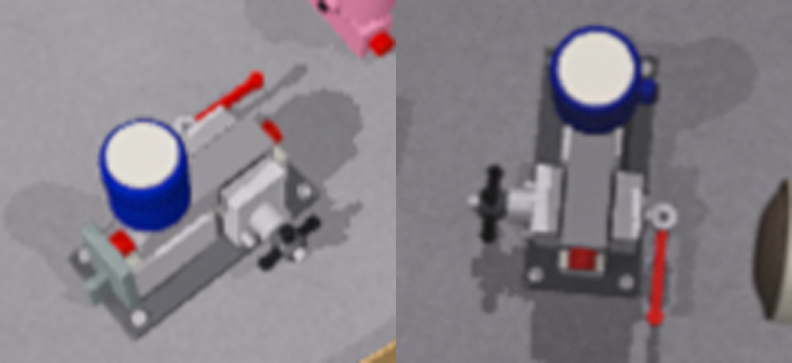

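View pics/scene23.png

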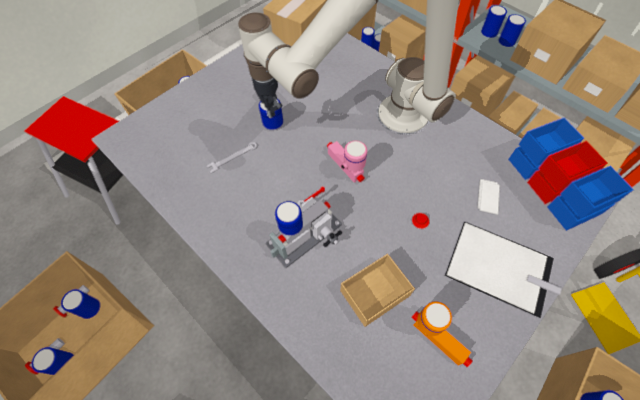

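```bash
python3 - <<'E'
from h import *
for k in "0","23":
    t=load("top"+k);s=load("scene"+k); C=[]
    for d,(x0,x1,y0,y1) in((t,(300,370,120,170)),(s,(265,320,190,240))):
        im=d["img"].astype(int); m=np.zeros(im.shape[:2],np.uint8); hsv=cv2.cvtColor(d["img"],cv2.COLOR_RGB2HSV)
        m[y0:y1,x0:x1]=((im[...,0]>195)&(im[...,2]<im[...,0]))[y0:y1,x0:x1]
        n,l,st,c=cv2.connectedComponentsWithStats(m); i=1+np.argmax(st[1:,4]); C.append(c[i]); print(st[i],c[i])
    p,e=tri(t,C[0],s,C[1]); print(k,w2s(p),e,"top only",w2s(onz(t,C[0],212)),"scene",w2s(onz(s,C[1],212)))
E
```

```text
[324 137  22  21 356] [334.44382022 147.20224719]
[283 199  21  18 287] [292.90940767 207.80836237]
0 [ 70.39159843  -0.7680844  210.64058298] 0.29671209405568916 top only [ 70.13247289  -0.90070399 212.        ] scene [7.06669401e+01 6.06106458e-03 2.12000000e+02]
[325 130  21  21 349] [335.0286533  140.30659026]
[278 203  20  18 290] [287.49310345 211.54827586]
23 [ 89.31002849  -0.82640262 211.37651429] 0.08783766582825532 top only [ 89.16264566  -0.8697567  212.        ] scene [ 89.43901433  -0.49024352 212.        ]
```

```bash
python3 - <<'E'
from h import *
for k in "1","3","23":
    s=load("scene"+k); im=s["img"].astype(int); m=np.zeros(im.shape[:2],np.uint8)
    m[190:240,265:320]=((im[...,0]>195)&(im[...,2]<im[...,0]))[190:240,265:320]
    n,l,st,c=cv2.connectedComponentsWithStats(m); i=1+np.argmax(st[1:,4]); print(k,w2s(onz(s,c[i],212)))
from bench import job
show(); print(job.job_done()); show()
E
```

```text
1 [ 89.40210623   0.38354905 212.        ]
3 [ 89.49284542   0.33521621 212.        ]
23 [ 89.43901433  -0.49024352 212.        ]
t 29.27 stand [ -97.7 -334.7  187.9] F stand [-0.1  0.2  0.1] w 0.0 j [-0.14  0.25 -0.31 -0.   -1.01 -1.54]
tool z in stand deg 89.72629031942633 tool y 179.72624886318573 toolx [ 1.76036210e-03  2.34719474e-04 -9.99998423e-01]
the job is handed in; nothing more can be done
None
the job is handed in; nothing more can be done
```

The meter is clamped and the job is handed in, at about 29 s of the 67 s allowed.

- **Meter:** I pushed it by its near cap until the stop pushed back firmly, about 19 N with no more movement. Its head then measured at stand x 89.4 mm, against 90 expected, and it stayed there to the end. The 0.6 mm difference is within the camera calibration.
- **Nut:** I tightened it with the lever left straight out. The last stroke went too far and pressed the lever back to about 0.48, so I eased the nut back by about 58°. My first try at easing it back jammed on an arm end, reading about 62 N along the push and roughly 80 N in all at the wrist. That is under the 120 N limit. I backed off and repeated it with the fingers lower.
- **Lever:** A slow push showed resistance starting at about 0.62–0.65, where straight out is 0.63. It rose to about 9 N while closing. The lever then went over centre onto its stop. With nothing touching it, it measured about 2.2 rad in both views, which is shut.

The jaw force itself could not be measured. I judged it from where the resistance began and how hard the lever was to close. In the last overview picture the other things on the bench looked unmoved, though I did not measure them.

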